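Stack the spacer and dust cap on the hub spindle

TASK

Put the loose parts back on the wheel hub: first slide the brass spacer ring down over the upright spindle until it lies flat on the hub's flange, then set the red dust cap over the spindle so that it sits level on the spacer, and let go. The black rubber bushing of the same size as the spacer is not needed: leave it where it lies.

Things in the scene. Friction and masses are not known exactly. Their poses are not given: they have to be found in the camera images.
- hub: Fixed wheel hub on a grey casting, standing on the bench. Origin on the bench, on the vertical spindle axis; z up. A round bright steel flange, 110 mm across, has its flat top 50 mm above the bench. From its centre a steel spindle rises: 20 mm diameter for 36 mm, then a cone to 6 mm diameter at the tip, 96 mm above the bench. The casting's lugs reach out to 95 mm from the axis, no higher than 26 mm.
- spacer: Loose brass-coloured ring, lying flat: 54 mm outside diameter, 30 mm bore, 30 mm high, about 0.2 kg. Origin at the centre of its underside, on its axis; z along the axis. Either face may be down when fitted.
- cap: Loose red dust cap standing mouth down: a round cup with a closed bevelled top, 50 mm outside diameter, 34 mm high (straight side up to 28 mm), cavity 36 mm across and 26 mm deep, open below, about 0.1 kg. Origin at the centre of its open underside; z up through the closed top. Fitted, it stands on the spacer, its underside 80 mm above the bench, covering the spindle's end.
- bushing: Loose black rubber ring, lying flat, the same size as the spacer: 54 mm outside diameter, 30 mm bore, 30 mm high. Not to be used. Origin at the centre of its underside; z along the axis.
Things that resemble listed ones, but are neither listed nor needed, are in the scene too. What is meant by the spacer is not blue or white, and is the larger of those in its own colour.

How it is judged:
On the way:
1. the brass spacer lies flat on the flange, around the spindle (horizontal distance between spacer and hub below 0.012 m and ((height (world z) of spacer between 0.044 and 0.056 m and angle between spacer's own z axis and vertical below 0.17 rad) or (height (world z) of spacer between 0.074 and 0.086 m and angle between spacer's own z axis and vertical above 2.97 rad))), for 0.2 s.
At the end, for the whole second after the job is handed in: Spacer around the spindle on the flange (axis within 12 mm, height within 6 mm, either face down, within 10 degrees of flat); cap mouth down on it over the spindle (axis within 15 mm, underside 80 mm up within 6 mm, within 10 degrees of level); both released and at rest (all of step 1 and horizontal distance between cap and hub below 0.015 m and height (world z) of cap between 0.074 and 0.086 m and angle between cap's own z axis and vertical below 0.17 rad and linear speed of each of spacer, cap below 0.02 m/s); the robot touches nothing.
It fails at once if the black rubber bushing is moved more than 30 mm from where it lay (distance of bushing from where it was at the start of the episode above 0.03 m).
It also fails if it takes over 54 s, if anything falls off the work surface, if the arm or the gripper's body presses on something with over 40 N, if the wrist force passes 120 N, or if a joint passes its speed limit or range.

ROBOT

A 6-joint arm with a two-finger parallel gripper is mounted at the origin on the work surface. World frame = base frame: x ahead of the robot, y to its left, z up, the work surface at z = 0. Lengths are in m, angles in rad, forces in N, time in s.
With the tool pointing down it reaches from about 0.2 to 0.875 m from the base axis. Payload 3.4 kg.
Tool frame: the origin (TCP) lies between the finger pads; the fingertips stand 25 mm ahead of it and the grasp point (between the pads) lies 6 mm ahead of it (r.nose_length is the z of the fingertips in the tool frame, in m); z points along the fingers, x is the direction in which the jaws open and shut, and the axes are right-handed (so a half turn about z gives the same grasp; the last joint's range is limited). The gripper opens to 94 mm and grips with 3 to 60 N. Pads are 16 mm wide; open, the fingers measure 119 mm over their backs; the gripper's body (75 mm by 177 mm) begins 78 mm behind the grasp point.
Start: joints at [-1.328, 0.276, 1.505, -0, 1.361, -0.121], TCP at [0.205, -0.537, 0.23] pointing down, gripper open.
Joint ranges: [-2.89, 2.89], [-0.75, 2.08], [0.22, 2.7], [-1.18, 4.32], [0.11, 2.71], [-2.7, 2.7]. Speed limits (rad/s): [2.57, 2.57, 3.14, 3.14, 3.14, 3.14].

INTERFACE

Orientations are given as a unit quaternion [w, x, y, z].
In Python, from plant import r, gripper_to, inverse_kinematics, vision, models, telemetry gives the robot as it stands. Calls block until the motion is done:
- r.move_to(position, orientation): joint-space move of the TCP to a pose.
- r.move_l(position, rot=None, vel=0.15, guard=None): straight line of the TCP; rot=None keeps the orientation; vel is the mean speed in m/s. With guard (N) it stops when the force on the tool has changed by that much, and returns True; else False.
- r.movej(angles): joint-space move.
- gripper_to(opening, f_grip=None): finger opening in m; f_grip is the grip in N (None keeps the last); returns when the fingers have stopped.
- r.hold(seconds).
- inverse_kinematics(position, orientation): joint angles nearest the present ones, or None.
- vision.snapshot(name): name is "scene" or "top" or "wrist"; returns the picture (384x512x3 uint8, red, green, blue); there is no depth.
- vision.get_calibration(name): a dict with "fx", "fy", "cx", "cy" (pixels), "D" ([k1, k2, p1, p2, k3] as OpenCV has them; the pictures are not rectified), "position" and "orientation" of the camera in the world. Camera axes: x right, y down, z forward; pixel columns grow to the right and rows downward; lengths in m; the calibration is good to about 2 mm. A picture is of the moment at which its call begins: read the wrist's pose just before it. get_calibration takes no time and is no camera call; for the wrist camera it gives the pose at the moment of the call.
A pose or a line that the arm cannot do raises r.PlanningError and nothing moves.
- r.sign_off(): hands the job in, once; it reports no verdict.
Trained networks look in the newest picture that a camera, given by its name, has taken for a name from the list of things; names that differ only in an ending like _2 or _b are one class to them, and where a whole thing is asked for, a point or a joint stands for the part that bears it (a point fixed in the world has none). Each returns a list of dicts, best first, with "score" (0 to 1); they miss things now and then, are a little off and sometimes report something else, mostly with a low value. They report only what shows in the picture. A call takes as long as a camera call. They do not tell look-alikes from the thing itself.
- models.boxes_of(thing, camera): "at" ([x, y, z] in m, in world coordinates, good to about 4 mm: the middle of the surface that is visible of it).
- models.regions_of(thing, camera): "pixels" (384x512 bool, what is visible of it).
- models.mark_of(thing, camera): "at" ([x, y, z] in m, in world coordinates, good to about 4 mm: a listed point, or the origin of a listed thing).
Readings, each from a call of its own:
- telemetry.current_t(): time.
- telemetry.current_joints(): joint angles.
- telemetry.current_dq(): joint speeds.
- telemetry.current_joint_efforts(): joint torques, N m.
- telemetry.current_ee_pos(): TCP position.
- telemetry.current_tool_rot(): TCP orientation.
- telemetry.current_wrist_force(): force on the tool from outside, world axes, zero at the start.
- telemetry.current_torque(): the same for the moment, N m.
- telemetry.current_opening(): finger opening in m.
Only numpy, scipy, OpenCV 4.12 (cv2) and the standard library are available. Lean on these libraries where they do the work, as an engineer would, in place of code of your own. Each camera call takes 0.05 s, during which the arm holds its last target.

## Working session

There is one attempt and no reset: what is moved stays moved. The work goes in short steps, each a Python script; the robot and the scene stay as the last script left them, time stands still between calls to the robot, and variables do not carry over. Pictures are saved under pics/ and viewed, and the job is handed in when it is done.

```bash
ls; mkdir -p pics; python3 - <<'E'
from plant import r, vision, models, telemetry
import cv2,numpy as np
for n in ["scene","top"]:
    im=vision.snapshot(n); cv2.imwrite(f"pics/{n}0.png",cv2.cvtColor(im,cv2.COLOR_RGB2BGR))
    for t in ["hub","spacer","cap","bushing"]:
        print(n,t,[(np.round(d["at"],3),round(d["score"],2)) for d in models.mark_of(t,n)])
    c=vision.get_calibration(n);print(c)
print(telemetry.current_t())
E
```

```text
pics
scene hub [(array([ 0.484,  0.062, -0.   ]), 0.92)]
scene spacer [(array([ 0.366, -0.233,  0.   ]), 0.87), (array([ 0.541, -0.19 ,  0.001]), 0.86), (array([ 0.447, -0.231, -0.004]), 0.61), (array([ 0.49 , -0.126,  0.003]), 0.55)]
scene cap [(array([0.592, 0.22 , 0.004]), 0.89)]
scene bushing [(array([0.438, 0.228, 0.   ]), 0.97)]
{'fx': 408.58522206512805, 'fy': 408.58522206512805, 'cx': 256.63221335348146, 'cy': 191.47919343188073, 'D': array([-0.05851166,  0.        ,  0.        ,  0.        ,  0.        ]), 'position': array([ 1.03205537, -0.4322374 ,  0.46381582]), 'orientation': array([-0.44117194,  0.78497734,  0.37892826, -0.21352109])}
top hub [(array([ 0.487,  0.056, -0.001]), 0.76)]
top spacer [(array([ 0.488, -0.127, -0.   ]), 0.87), (array([ 0.446, -0.227,  0.003]), 0.85), (array([ 0.36 , -0.229, -0.005]), 0.78), (array([ 0.538, -0.192, -0.001]), 0.55)]
top cap [(array([ 0.592,  0.219, -0.002]), 0.85)]
top bushing [(array([ 0.435,  0.222, -0.001]), 0.84)]
{'fx': 474.2168500391191, 'fy': 474.2168500391191, 'cx': 257.3904817225769, 'cy': 192.25736513105903, 'D': array([-0.01896846,  0.        ,  0.        ,  0.        ,  0.        ]), 'position': array([0.32827473, 0.00687722, 0.97918009]), 'orientation': array([ 0.05568422, -0.70278474,  0.70621431, -0.06522442])}
0.5
```

View pics/scene0.png

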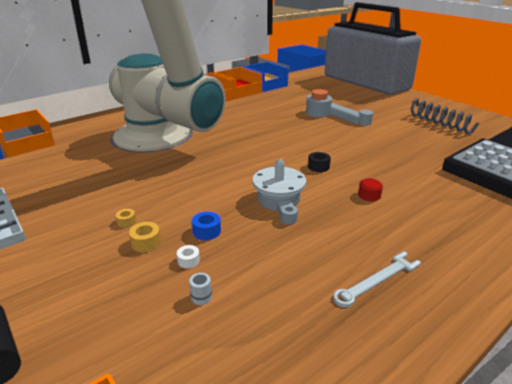

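View pics/top0.png

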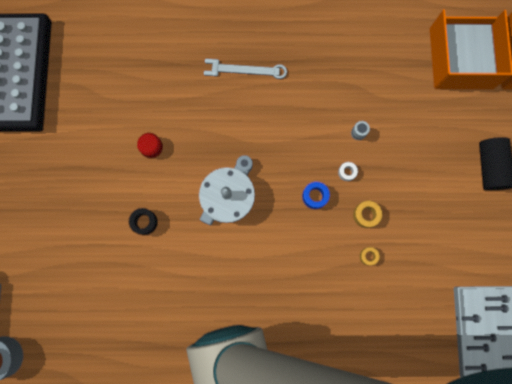

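Four rings could be meant (top view): large brass at (369,214), small brass (371,257), blue (316,195) and white (348,171). The larger brass ring fits, because blue and white are excluded and the other brass one is smaller. I'll confirm it in a crop and locate it with my own code.

```bash
cat > h.py <<'E'
from plant import r, gripper_to, inverse_kinematics, vision, models, telemetry
import cv2,numpy as np
from scipy.spatial.transform import Rotation as R
from scipy.optimize import least_squares
def proj(c,P):
    Rm=R.from_quat(np.roll(c["orientation"],-1)).as_matrix()
    p=(np.atleast_2d(P)-c["position"])@Rm
    K=np.array([[c["fx"],0,c["cx"]],[0,c["fy"],c["cy"]],[0,0,1.]])
    return cv2.projectPoints(p,np.zeros(3),np.zeros(3),K,np.array(c["D"],float))[0][:,0]
def circ(x,y,z,rad,n=60):
    a=np.linspace(0,2*np.pi,n,endpoint=False)
    return np.c_[x+rad*np.cos(a),y+rad*np.sin(a),np.full(n,z)]
def cen(pts):
    h=cv2.convexHull(np.float32(pts)); m=cv2.moments(h)
    return np.array([m["m10"]/m["m00"],m["m01"]/m["m00"]]),m["m00"]
def mask(im,kind):
    hsv=cv2.cvtColor(im,cv2.COLOR_RGB2HSV);H,S,V=cv2.split(hsv)
    if kind=="brass": m=(H>=19)&(H<=32)&(S>130)&(V>60)
    if kind=="red": m=((H<6)|(H>174))&(S>150)&(V>50)
    if kind=="black": m=(V<50)
    return m.astype(np.uint8)
def profile(kind,z0=0):
    return {"cap":[(z0,.025),(z0+.028,.025),(z0+.034,.019)],"ring":[(z0,.027),(z0+.03,.027)]}[kind]
def locate(im,c,color,kind,guess,z0=0):
    m=mask(im,color); g=proj(c,[[*guess,z0+.015]])[0]
    n,l,s,ce=cv2.connectedComponentsWithStats(m)
    ok=[i for i in range(1,n) if s[i,4]>40]
    i=min(ok,key=lambda i:np.hypot(*(ce[i]-g)))
    ys,xs=np.where(l==i); obs,A=cen(np.c_[xs,ys])
    f=lambda q:cen(np.vstack([proj(c,circ(*q,z,rr)) for z,rr in profile(kind,z0)]))[0]-obs
    s=least_squares(f,guess,diff_step=1e-3)
    A2=cen(np.vstack([proj(c,circ(*s.x,z,rr)) for z,rr in profile(kind,z0)]))[1]
    return s.x,obs,A,A2
def save(im,name): cv2.imwrite("pics/"+name,cv2.cvtColor(im,cv2.COLOR_RGB2BGR))
E
python3 - <<'E'
from h import *
print(vision.get_calibration("wrist"), telemetry.current_tool_rot())
for n in ["scene","top"]:
    im=cv2.cvtColor(cv2.imread(f"pics/{n}0.png"),cv2.COLOR_BGR2RGB);c=vision.get_calibration(n)
    for col,k,g in [("brass","ring",(.446,-.229)),("red","cap",(.592,.22)),("black","ring",(.436,.225))]:
        print(n,col,locate(im,c,col,k,g))
    print(n,"tip",proj(c,[[.486,.059,.096]]),"flange", cen(proj(c,circ(.486,.059,.05,.055))))
a=cv2.imread("pics/scene0.png")[190:320,90:250];b=cv2.imread("pics/top0.png")[110:280,290:400]
a=cv2.resize(a,(480,390),interpolation=2);b=cv2.resize(b,(252,390),interpolation=2)
cv2.imwrite("pics/crop0.png",np.hstack([a,b]))
a=cv2.imread("pics/scene0.png")[150:230,240:320];b=cv2.imread("pics/top0.png")[150:230,190:270]
cv2.imwrite("pics/crop1.png",np.hstack([cv2.resize(q,(400,400)) for q in (a,b)]))
E
```

```text
{'fx': 273.3967119697583, 'fy': 273.3967119697583, 'cx': 257.2973948198571, 'cy': 183.7360974096364, 'D': array([-0.01722205,  0.        ,  0.        ,  0.        ,  0.        ]), 'position': array([ 0.28200495, -0.50904584,  0.38462439]), 'orientation': array([ 0.11685011,  0.81508444, -0.56164175, -0.0808824 ])} [ 1.32380883e-05  8.23362284e-01 -5.67516122e-01  9.37014024e-06]
scene brass (array([ 0.44920719, -0.22786769]), array([144.42096811, 236.37577426]), 726.5, 845.6157290404662)
scene red (array([0.59699008, 0.22229525]), array([369.87151515, 189.25050505]), 412.5, 505.37098710169084)
scene black (array([0.43876101, 0.2280615 ]), array([318.53698075, 161.9331307 ]), 329.0, 433.02677407558076)
scene tip [[279.43834947 158.18951074]] flange (array([278.8722015 , 178.94359212]), 1104.067036101129)
top brass (array([ 0.44904684, -0.23229555]), array([367.50076104, 213.78812785]), 547.5, 640.3181174874771)
top red (array([0.59673147, 0.21911518]), array([149.33140878, 144.7986913 ]), 433.0, 541.1487028718693)
top black (array([0.43600413, 0.2261138 ]), array([143.08357819, 221.1165524 ]), 510.5, 647.8384316941956)
top tip [[223.23369862 189.75074707]] flange (array([224.55808147, 194.08913289]), 2373.071750991745)
```

View pics/crop0.png

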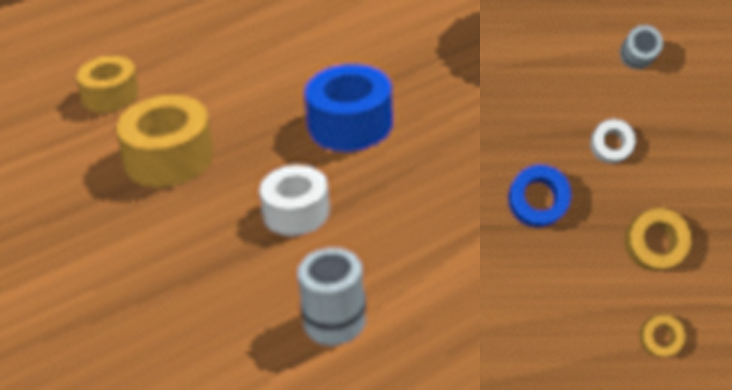

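View pics/crop1.png

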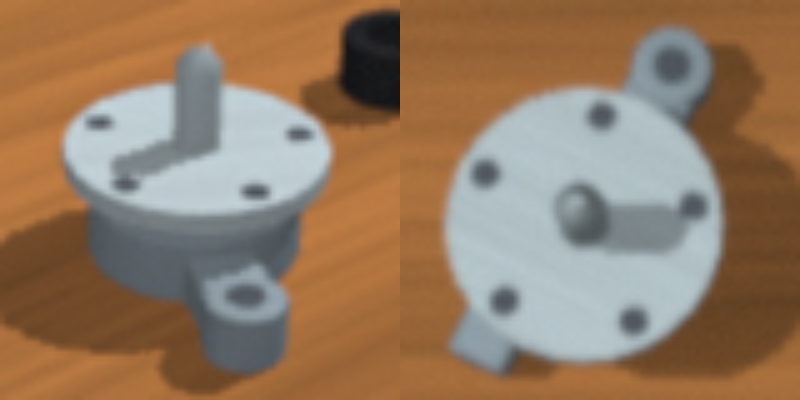

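The crop confirms it: the large gold ring at scene (144,236) / top (369,214) is the spacer, and the one at scene (125,217) is clearly smaller. The spindle tip is at scene (281,159). The network hub position is about 4 mm off in the top view, so I'll refine both with the wrist camera.

```bash
cat >> h.py <<'E'
Q=np.array([0,2**-.5,-2**-.5,0])  # tool down, jaw x=(0,-1,0)
def flange(im,c,guess):
    """fit flange outline: bright bluish-grey blob"""
    hsv=cv2.cvtColor(im,cv2.COLOR_RGB2HSV);m=((hsv[...,2]>150)&(hsv[...,1]<60)).astype(np.uint8)
    g=proj(c,[[*guess,.05]])[0]
    n,l,s,ce=cv2.connectedComponentsWithStats(m)
    i=min([i for i in range(1,n) if s[i,4]>300],key=lambda i:np.hypot(*(ce[i]-g)))
    ys,xs=np.where(l==i);obs,A=cen(np.c_[xs,ys])
    f=lambda q:cen(proj(c,circ(*q,.05,.055)))[0]-obs
    s=least_squares(f,guess,diff_step=1e-3)
    return s.x,obs,A,cen(proj(c,circ(*s.x,.05,.055)))[1]
E
python3 - <<'E'
from h import *
for n in ["scene","top"]:
    im=cv2.cvtColor(cv2.imread(f"pics/{n}0.png"),cv2.COLOR_BGR2RGB)
    print(n,flange(im,vision.get_calibration(n),(.485,.059)))
def w(name):
    c=vision.get_calibration("wrist");im=vision.snapshot("wrist");save(im,name);return im,c
print(inverse_kinematics([.484,.057,.25],Q))
r.move_to([.484,.03,.26],Q)
im,c=w("w_hub.png");print(flange(im,c,(.485,.059)));print(proj(c,[[.484,.056,.096],[.484,.056,.05]]))
r.move_to([.449,-.23,.2],Q)
im,c=w("w_sp.png");print(locate(im,c,"brass","ring",(.449,-.23)));print(telemetry.current_t())
E
```

```text
scene (array([0.48737144, 0.05804596]), array([278.96145643, 179.34597806]), 1094.0, 1109.720148266526)
top (array([0.48961922, 0.05419182]), array([226.98953038, 192.28437424]), 2754.0, 2368.040732576512)
[-2.56614247e-02  1.31714514e-01  1.64621580e+00 -4.44089210e-16
  1.36366234e+00  1.54513490e+00]
(array([0.48595796, 0.05673453]), array([236.61429784, 163.90528103]), 4907.5, 5011.888825778617)
[[234.46258156 175.45093821]
 [237.19163485 166.93141942]]
(array([ 0.4365571 , -0.24133514]), array([266.18607306, 181.52625571]), 146.0, 1602.191609055968)
3.9083
```

View pics/w_hub.png

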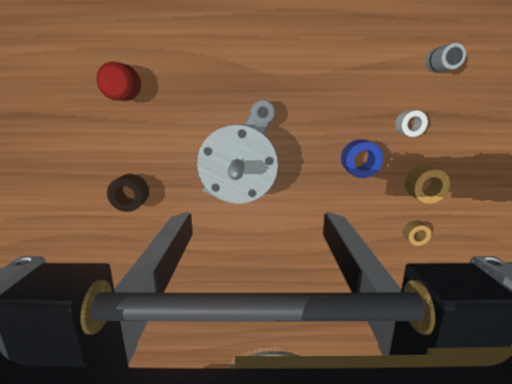

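View pics/w_sp.png

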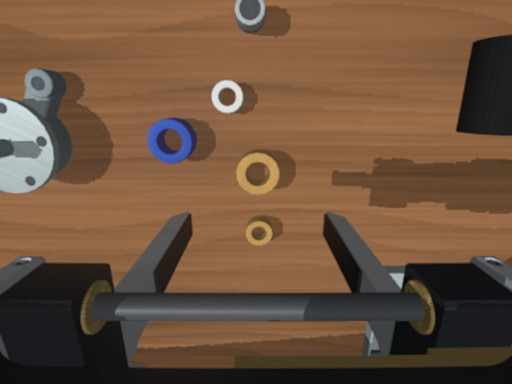

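The wrist hub view puts the flange centre near (237,164), giving the hub at about (0.486, 0.057). In the second view the brass ring is at about (258,173), but my colour mask failed against the wood, so I'll use the region network for it.

```bash
python3 - <<'E'
from h import *
c=vision.get_calibration("wrist")
for d in models.regions_of("spacer","wrist"):
    ys,xs=np.where(d["pixels"]);obs,A=cen(np.c_[xs,ys])
    f=lambda q:cen(np.vstack([proj(c,circ(*q,z,rr)) for z,rr in profile("ring")]))[0]-obs
    s=least_squares(f,(.449,-.23),diff_step=1e-3);print(d["score"],obs,A,s.x,cen(np.vstack([proj(c,circ(*s.x,z,rr)) for z,rr in profile("ring")]))[1])
E
```

```text
0.82 [227.14459092  96.26260724] 796.5 [ 0.53988974 -0.19527813] 1872.9043963205768
0.71 [257.58896433 171.37698028] 1546.5 [ 0.45021911 -0.23012515] 1614.8871756312437
0.68 [171.47263398 139.36944128] 1754.0 [ 0.48992157 -0.12494219] 1861.363013393362
```

```bash
python3 - <<'E'
from h import *
x,y=.4495,-.2302
gripper_to(.085)
r.move_l([x,y,.07],vel=.2)
print(r.move_l([x,y,.029],vel=.06,guard=10))
print(gripper_to(.03,25),telemetry.current_opening(),telemetry.current_ee_pos())
r.move_l([x,y,.17],vel=.15)
print(telemetry.current_opening(),telemetry.current_wrist_force(),telemetry.current_t())
r.move_to([.486,.057,.17],Q)
c=vision.get_calibration("wrist");im=vision.snapshot("wrist");save(im,"w2.png")
save(vision.snapshot("scene"),"s2.png");print(telemetry.current_ee_pos(),telemetry.current_t())
a=cv2.imread("pics/s2.png")[80:240,180:380];b=cv2.imread("pics/w2.png")
cv2.imwrite("pics/c2.png",np.vstack([cv2.resize(a,(400,320)),cv2.resize(b,(400,280))]))
E
```

```text
False
False 0.052527721694055896 [ 0.44951428 -0.23013375  0.02914814]
0.05237796405395828 [ 0.5255237   0.1532992  -2.85280138] 7.6667
[0.48630869 0.05571012 0.16990095] 8.8833
```

View pics/c2.png

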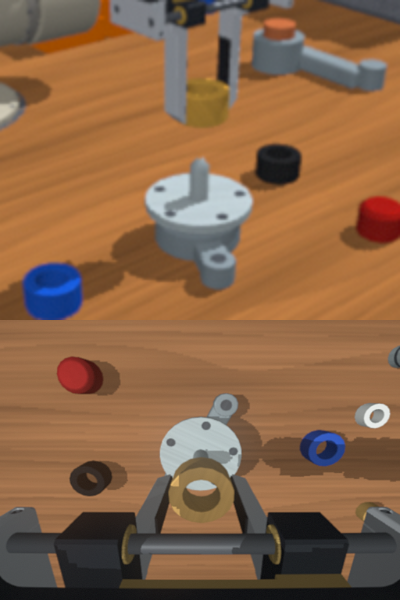

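The spacer is held over the spindle (scene view about (283,131)). I'll check its in-hand offset and then lower under guard.

```bash
python3 - <<'E'
from h import *
im=cv2.cvtColor(cv2.imread("pics/s2.png"),cv2.COLOR_BGR2RGB);c=vision.get_calibration("scene")
print(locate(im,c,"brass","ring",(.486,.056),.141), flange(im,c,(.486,.057)))
print("pred ring",proj(c,[[.486,.057,.156]]),"tip",proj(c,[[.486,.057,.096]]))
g=r.move_l([.486,.057,.118],vel=.08,guard=6);print(g,telemetry.current_ee_pos())
if not g:
    g=r.move_l([.486,.057,.082],vel=.04,guard=6);print(g,telemetry.current_ee_pos(),telemetry.current_wrist_force())
save(vision.snapshot("scene"),"s3.png");print(telemetry.current_t())
cv2.imwrite("pics/c3.png",cv2.resize(cv2.imread("pics/s3.png")[100:240,200:360],(640,560)))
E
```

```text
(array([0.49091189, 0.06153894]), array([282.99352751, 130.9433657 ]), 412.0, 650.1723363912897) (array([0.48741604, 0.05816881]), array([279.02091922, 179.33592915]), 1091.5, 1109.5750730353175)
pred ring [[279.51160108 130.55496856]] tip [[278.68482641 158.46929475]]
False [0.48644168 0.05689463 0.11829156]
False [0.48628149 0.05698723 0.08219849] [-0.80607539  0.48633526 -2.61849382]
10.7833
```

View pics/c3.png

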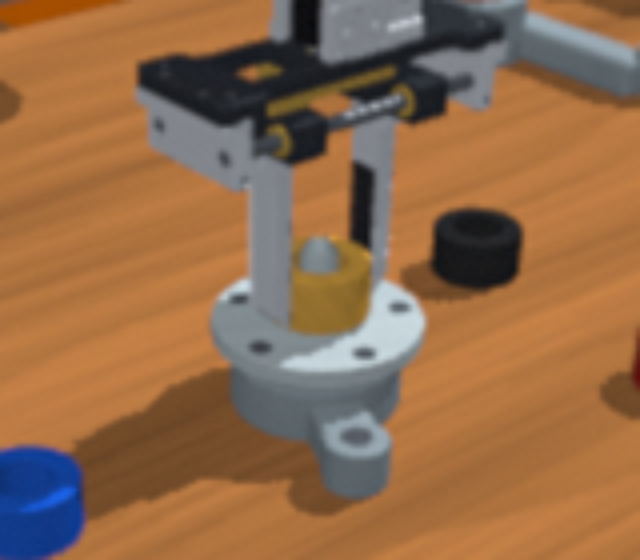

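The spindle tip shows through the bore at crop (320,252). Next: seat the ring, release and retreat.

```bash
python3 - <<'E'
from h import *
print(r.move_l([.486,.057,.0765],vel=.02,guard=5),telemetry.current_ee_pos(),telemetry.current_wrist_force())
gripper_to(.075)
r.move_l([.486,.057,.2],vel=.2)
r.move_to([.5965,.221,.2],Q)
c=vision.get_calibration("wrist");im=vision.snapshot("wrist");save(im,"w4.png")
print(locate(im,c,"red","cap",(.596,.22)))
d=models.regions_of("cap","wrist")
for e in d:
    ys,xs=np.where(e["pixels"]);obs,A=cen(np.c_[xs,ys])
    f=lambda q:cen(np.vstack([proj(c,circ(*q,z,rr)) for z,rr in profile("cap")]))[0]-obs
    print(e["score"],obs,A,least_squares(f,(.596,.22),diff_step=1e-3).x)
s=vision.snapshot("scene");save(s,"s4.png");t=vision.snapshot("top");save(t,"t4.png");print(telemetry.current_t())
cs=vision.get_calibration("scene");print(locate(s,cs,"brass","ring",(.486,.057),.05),locate(t,vision.get_calibration("top"),"brass","ring",(.486,.057),.05))
cv2.imwrite("pics/c4.png",np.hstack([cv2.resize(cv2.imread("pics/s4.png")[140:240,240:340],(400,400)),cv2.resize(cv2.imread("pics/t4.png")[140:240,180:280],(400,400))]))
E
```

```text
True [0.48661403 0.05700586 0.07898247] [ 0.34010773 -0.7356837   3.03266737]
(array([0.59636098, 0.21943296]), array([256.8750351 , 170.65136198]), 1187.0, 1391.4015766058583)
0.82 [256.93812375 169.71082834] 1336.0 [0.59759144 0.21935395]
13.3667
(array([0.48666883, 0.05914379]), array([279.30293716, 172.07206284]), 488.0, 605.7404202644248) (array([0.48630575, 0.05555425]), array([225.82435312, 192.15707763]), 547.5, 666.6871502606664)
```

View pics/c4.png

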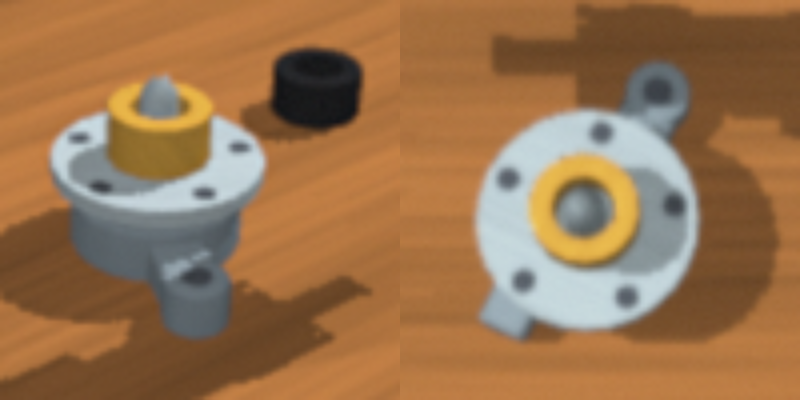

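View pics/w4.png

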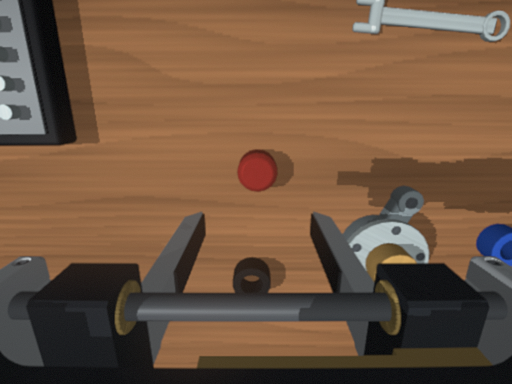

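The spacer lies flat and centred around the spindle (crop left (160,125), right (583,210)). The cap is at wrist (257,170), which gives about (0.597, 0.2195). I'll grasp it now.

```bash
python3 - <<'E'
from h import *
x,y=.597,.2195
r.move_l([x,y,.07],vel=.2)
print(r.move_l([x,y,.028],vel=.06,guard=8))
gripper_to(.03,20);print(telemetry.current_opening(),telemetry.current_ee_pos())
r.move_l([x,y,.2],vel=.15)
print(telemetry.current_opening(),telemetry.current_wrist_force())
r.move_to([.486,.057,.19],Q)
g=r.move_l([.486,.057,.135],vel=.08,guard=6);print(g,telemetry.current_ee_pos())
s=vision.snapshot("scene");save(s,"s5.png");vision.snapshot("wrist");print(telemetry.current_t())
print(locate(s,vision.get_calibration("scene"),"red","cap",(.486,.057),.107))
cv2.imwrite("pics/c5.png",cv2.resize(cv2.imread("pics/s5.png")[80:240,200:360],(600,600)))
E
```

```text
False
0.04964335513184483 [0.59716007 0.21958456 0.0283109 ]
0.0494666989732251 [ 0.00752844 -0.0136431  -1.63561717]
False [0.48650871 0.05710074 0.13528355]
18.5833
(array([0.48959584, 0.06351428]), array([282.75080018, 146.41975309]), 364.5, 569.745570337167)
```

View pics/c5.png

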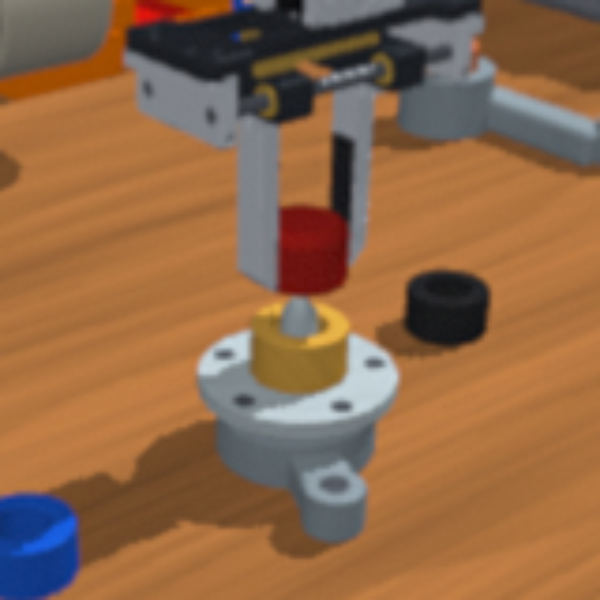

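The cap hangs level over the spindle tip, cap at crop (312,250) and tip at (300,315). The near finger hides its left edge. I'll lower it, release and retreat.

```bash
python3 - <<'E'
from h import *
print(r.move_l([.486,.057,.112],vel=.04,guard=5),telemetry.current_ee_pos())
print(r.move_l([.486,.057,.106],vel=.02,guard=4),telemetry.current_ee_pos(),telemetry.current_wrist_force())
gripper_to(.075)
r.move_l([.486,.057,.22],vel=.15)
r.move_to([.4,-.15,.25],Q)
s=vision.snapshot("scene");save(s,"s6.png");t=vision.snapshot("top");save(t,"t6.png");print(telemetry.current_t())
for n,i in (("scene",s),("top",t)):
    c=vision.get_calibration(n);print(n,locate(i,c,"red","cap",(.486,.057),.08),models.mark_of("cap",n)[:1],models.mark_of("bushing",n)[:1])
cv2.imwrite("pics/c6.png",np.hstack([cv2.resize(cv2.imread("pics/s6.png")[120:240,240:360],(400,400)),cv2.resize(cv2.imread("pics/t6.png")[140:240,180:280],(400,400))]))
E
```

```text
False [0.48609392 0.05698771 0.11193981]
True [0.48660441 0.05698919 0.10804926] [-0.21733296  0.47488893  2.71654638]
22.1
scene (array([0.48600462, 0.06004324]), array([279.8344494 , 158.59635417]), 448.0, 554.4659868851304) [{'at': [0.4846, 0.0561, 0.0795], 'score': 0.55}] [{'at': [0.4375, 0.2263, -0.0026], 'score': 0.67}]
top (array([0.48571889, 0.05569316]), array([224.95390071, 189.87446809]), 470.0, 610.625590322772) [{'at': [0.483, 0.0533, 0.0819], 'score': 0.62}] [{'at': [0.4353, 0.2236, -0.0029], 'score': 0.73}]
```

View pics/c6.png

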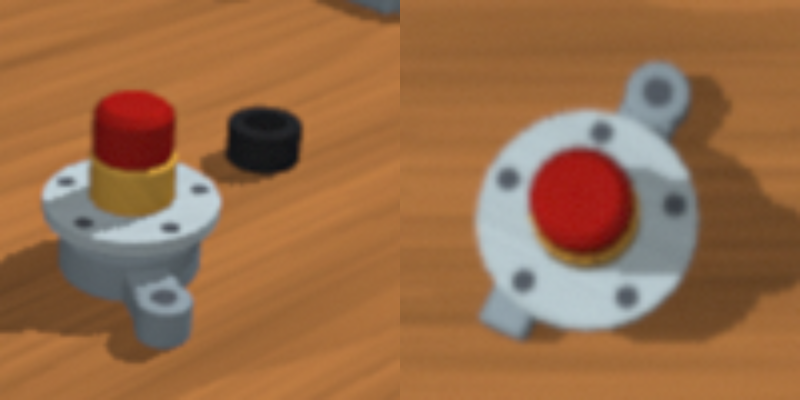

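The cap sits level on the spacer (crop left (134,130), right (582,200)), the bushing hasn't moved, and the arm is clear. I'm handing it in.

```bash
python3 -c "
from h import *
print(r.sign_off(),telemetry.current_t())"
```

```text
the job is handed in; nothing more can be done
the job is handed in; nothing more can be done
```

The job is done and handed in, with the last clock reading at 22.1 s of the 54 s allowed. I slid the large brass ring over the spindle until it touched the flange. I then set the red cap on it, let go and moved the arm clear.

- **Spacer:** after release the cameras put it within about 3 mm of the hub axis, which I measured at about (0.486, 0.057). It looked flat on the flange.
- **Cap:** it is within about 3 mm of the axis by my own fit, and the network's mark is about 5 mm off. The network puts its underside at 0.080–0.082 m, and it looks level in both views.
- **Bushing:** it is where it lay, to within about 2 mm.

**Failed or disagreeing checks:**
- My colour mask for the brass ring failed in the wrist picture because it blended with the wood, so I used the region network there.
- With a part in the gripper, the scene view read it 5–7 mm off, because the near finger hid one edge. After release those offsets were gone.
- The scene and top views still differ by about 4 mm in y.

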